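# Stow a calibration-gas cylinder and drop the retaining bar into its keeper

## Robot

A 6-joint arm with a two-finger parallel gripper is mounted at the origin on the work surface. World frame = base frame: x ahead of the robot, y to its left, z up, the work surface at z = 0. Lengths are in m, angles in rad, forces in N, time in s.
With the tool pointing down it reaches from about 0.35 to 0.775 m from the base axis. Payload 5.5 kg.
Tool frame: the origin (TCP) lies midway between the tips of the shut fingers; the grasp point (between the pads) lies 19 mm behind it (hold_point_z is the distance from the TCP to the grasp point, in m); z points along the fingers, y is the line along which they close (so a half turn about z gives the same grasp; the last joint's range is limited). The gripper opens to 85 mm and grips with 20 to 120 N. Pads are 22 mm wide; open, the fingers measure 114 mm over their backs; the gripper's body (76 mm by 85 mm) begins 54 mm behind the grasp point. The pads swing forward as they close: fully open they stand 13 mm farther back than shut.
Start: joints at [-1.489, 0.313, 0.046, 1.304, 0, 1.431], TCP at [0.126, -0.561, 0.231] pointing down, gripper open.
Joint ranges: [-2.76, 2.76], [-0.86, 1.69], [-1.03, 1.26], [-2.2, 2.34], [-1.47, 1.5], [-3.14, 3.14]. Speed limits (rad/s): [2.57, 2.57, 3.14, 3.14, 3.14, 3.14].

## Interface

Orientations are given as a unit quaternion [x, y, z, w].
In Python, from plant import * gives the robot as it stands. The module is installed in compiled form; this text tells all that it offers.
- The arm moves only by the tool arm_command, never from a script. Its argument "series" is a list of rows, each an object with "slide": the shift along the tool's x, y, z in units of 100 mm (1.0 is 100 mm), a list of three; "dr": the turn, a rotation vector about the tool's x, y, z in units of 0.5 rad (1.0 is 0.5 rad), a list of three; "fingers": the opening, from -1 (shut) to 1 (fully open). A call has 1 to 5 rows; each row shifts and turns the commanded pose from where the row before left it, along the tool's axes as they then stand; what a row does not reach is not made up. A row lasts 1/10 s, in which the tool goes at most 50 mm and 8.59 degrees, less where a joint would pass 70% of its speed; a pose out of reach is approached as far as the arm can. A call with a number of a shift or a turn outside -1 to 1 is refused whole. A call with a gripper value outside its range is refused whole. The fingers move at their own pace and stop on an object; "grip_force" is the grip in N (left out, the last holds). Time passes only in rows, so rows that do not move let the fingers close. It gives the time, the measured TCP pose, the force, the opening and the grip force at its end, in the units of the state.
- get_obs(): the state, without advancing time (a new reading comes with each control period).
- get_image(name): name is "scene" or "side" or "wrist"; returns a dict with "img" (420x560x3 uint8, red, green, blue), "depth" (420x560 float32, m along the optical axis (not along the pixel's ray), 0 where there is no reading), "fovy" (degrees; the focal length in pixels is half the picture's height over the tangent of half this angle, whatever the lens; pixels are square), "cx", "cy" (the principal point, pixels), "D" ([k1, k2, p1, p2, k3] as OpenCV has them; the pictures are not rectified), "pose" (4x4, takes a point from camera to world coordinates). Camera axes: x right, y down, z forward; pixel columns grow to the right and rows downward; lengths in m; the calibration is good to about 2 mm. A picture is of the moment at which its call begins.
- sign_off(): hands the job in; it is judged then, once.
The state is a dict: "clock": time; "qpos": joint angles; "joint_vel": joint speeds; "effort": joint torques, N m; "eef_pos": TCP position; "eef_rot": TCP orientation; "wrist_force": force on the tool from outside, world axes, zero at the start; "wrist_torque": the same for the moment, N m; "width": finger opening in m; "finger_force": force on a finger pad.
Only numpy, scipy, OpenCV 4.12 (cv2) and the standard library are available. Lean on these libraries where they do the work, as an engineer would, in place of code of your own. Each camera call takes 0.05 s, during which the arm holds its last target. There are 200 camera calls.

## Task

Set the loose gas cylinder (orange shoulder, black cap) down gently, upright, in the empty bay of the blue bench rack. Then close the rack's retaining bar (the one with the red handle): bring it across in front of both cylinders, lift it over the low front lip of the keeper and let it drop into the notch, so that it lies level and stays there. Leave the stowed cylinder in its bay and everything else on the bench where it is.

Things in the scene. Friction and masses are not known exactly. Their poses are not given: they have to be found in the camera images.
- gas_new_mid (a point): Loose gas cylinder to be stowed: aluminium, orange shoulder, black cap, 0.3 to 0.55 kg, standing on the bench. Point: its centre, half-way up, 100 mm above its foot; z is its axis. 200 mm tall; body 56 mm diameter up to 140 mm, shoulder to 152 mm; the round cap, 28 mm diameter, from 160 to 200 mm above the foot (centre 80 mm above this point), is firm and serves to carry it.
- gas_stowed_mid (a point): The cylinder already stowed in the other bay: same size, green shoulder, white cap; the point is its centre, half-way up. Leave it in its bay.
- free_bay (a point): Centre of the top of the 60 mm black rubber pad on the floor of the empty bay, 8 mm above the bench: the cylinder's foot stands here. The bay is 73 mm wide, open above; a foot lip (top 18 mm above the bench) runs 33 mm before this point, a back sheet and side sheet reach 130 mm above the bench, the divider to the stowed cylinder 70 mm. Bay centres lie 76 mm apart.
- rack: Blue sheet-steel bench rack for two cylinders, fixed to the bench, turned up to 0.15 rad. Origin on the bench, midway between the two bay centres; x points to the rack's back (away from the robot), y to its left, z up. Bay centres at y = +38 and -38 mm; either may be the empty one. Base plate x -72 to +46, y -102 to +102 mm. Hinge post at x -56, y +88; keeper at y -83 mm.
- bar_hinge (a point): Where the retaining bar's two hinge axes cross: on the axis of the 20 mm square steel post at the rack's front left (rack x -56, y +88 mm), 110 mm above the bench. Axes as the rack's. The clevis around it reaches 122 mm above the bench.
- keeper_mid (a point): Middle of the adjusting range of the steel keeper at the rack's front right, at the height of its notch floor (100 mm above the bench); axes as the rack's; 171 mm from bar_hinge. The keeper is bolted through slots, set by hand: its notch centre lies up to 12 mm before or behind this point along rack x. Find it by feel (swing the raised bar in until it meets the back stop) or look.
- bar_grip (a point): Centre of the red handle at the retaining bar's free end, 220 mm from the hinge axes: 18 mm wide, 26 high, 60 long along the bar, to be pinched across from above. The bar is flat aluminium, 10 mm thick, 20 high, its middle line running from bar_hinge through here to 250 mm; it points along this point's -y. 0.2 to 0.4 kg; lifting it at the handle takes 1 to 3 N.
- bar_swing (a joint): Swing of the bar about the upright post, rad: 0 = straight across the rack's front (along the rack's -y), growing as the free end comes out towards the robot (rack -x). Range -0.13 to 1.2, starts at 0.45 to 0.85. Turns easily, stays where it is left. The keeper it must drop into is 20 mm long along the bar; its notch is 18 mm wide between a front lip and a tall back stop, each 6 mm thick.
- bar_lift (a joint): Lift of the bar about the level pin in its hinge, rad: 0 = level, growing as the free end rises, to 0.6. It falls by its own weight; hanging free it droops to its stop at about -0.1, where it starts. On the notch's floor it is level (0). Keeper heights above the bench: notch floor 100 mm, front lip's top 118, back stop's top 142; the bar clears the lip above 0.12 rad and meets the back stop up to 0.22.
- flask: Bystander: flat clear culture flask with pink medium and a blue cap, about 145 x 76 x 31 mm, lying down; origin under its middle.
- medium: Bystander: pink medium bottle, 68 mm diameter, 150 mm tall; origin at its foot.
- tip_box: Bystander: blue pipette-tip box with a clear lid, 120 x 82 x 67 mm; origin under its middle.
- dishes: Bystander: stack of three culture dishes, 93 mm diameter, 45 mm high; origin under its middle.
- cryo_box: Bystander: white freezer box with a yellow lid, 134 x 134 x 52 mm; origin under its middle.
- marker: Bystander: black marker pen with a red cap, 135 mm long, lying; origin under its middle.
Not all that is in view belongs to the job. What is shaped like the part that bears gas_new_mid but yellow is not meant.

How it is judged:
By the outcome, as a careful person would: the job done as asked, in the order asked, and still so for the second after the job is handed in, with the robot touching nothing.
It also fails if it takes over 61 s, if anything falls off the work surface, if the arm or the gripper's body presses on something with over 40 N, if the wrist force passes 120 N, or if a joint passes its speed limit or range.

## Working session

There is one attempt and no reset: what is moved stays moved. The work goes in short steps, Python scripts to look and compute and a tool call to move; the robot and the scene stay as the last step left them, time stands still between calls to the robot, and variables do not carry over. Pictures are saved under pics/ and viewed, at most 10 in all, crops included, and the job is handed in when it is done.

Besides the shell and the picture viewer there is one more tool, called after "Emit:" as name(argument=value, ...) on one line, values as JSON. arm_command: Moves the arm, as the interface text tells. Shifts and turns lie within -1 to 1; 1 stands for 100 mm of shift or 0.5 rad of turn. Its arguments: {"type":"object","properties":{"series":{"type":"array"},"grip_force":{"type":"number"}},"required":["series"]}

```bash
mkdir -p pics
cat > h.py <<'E'
from plant import *
import numpy as np, cv2, pickle
def grab(n):
    d=get_image(n); pickle.dump(d,open(f'pics/{n}.pkl','wb')); return d
def K(d):
    f=210/np.tan(np.radians(d['fovy'])/2); return np.array([[f,0,d['cx']],[0,f,d['cy']],[0,0,1]])
def ray(d,px):
    p=cv2.undistortPoints(np.array(px,float).reshape(-1,1,2),K(d),np.array(d['D'],float)).reshape(-1,2)
    return np.c_[p,np.ones(len(p))]
def plane(d,px,z):
    r=ray(d,px)@d['pose'][:3,:3].T; o=d['pose'][:3,3]
    return o+r*((z-o[2])/r[:,2])[:,None]
def cloud(d):
    v,u=np.mgrid[0:420,0:560]; r=ray(d,np.c_[u.ravel(),v.ravel()])
    P=(r*d['depth'].reshape(-1,1))@d['pose'][:3,:3].T+d['pose'][:3,3]
    P=P.reshape(420,560,3); P[d['depth']==0]=np.nan; return P
def save(d,n): cv2.imwrite(f'pics/{n}.png',d['img'][:,:,::-1])
E
python3 - <<'E'
from h import *
o=get_obs(); print({k:np.round(v,3) for k,v in o.items()})
for n in('scene','side'):
    d=grab(n); save(d,n+'0'); print(n,d['fovy'],d['pose'].round(3).tolist())
E
```

```text
{'clock': np.float64(0.0), 'qpos': array([-1.489,  0.314,  0.045,  1.304,  0.   ,  1.431]), 'joint_vel': array([-0.001,  0.001,  0.   ,  0.001,  0.001,  0.   ]), 'effort': array([ 1.0000e-03, -4.8063e+01,  2.9854e+01,  1.9000e-02, -0.0000e+00,
       -0.0000e+00]), 'eef_pos': array([ 0.126, -0.56 ,  0.23 ]), 'eef_rot': array([ 0.994,  0.111,  0.   , -0.001]), 'wrist_force': array([0.042, 0.048, 0.971]), 'wrist_torque': array([ 0.034, -0.024,  0.009]), 'finger_force': np.float64(0.0), 'width': np.float64(0.085)}
scene 57.22434076502443 [[0.766, 0.473, -0.435, 1.018], [0.642, -0.584, 0.496, -0.586], [-0.019, -0.66, -0.751, 0.964], [0.0, 0.0, 0.0, 1.0]]
side 46.69318672818684 [[-0.786, -0.425, 0.449, -0.001], [-0.618, 0.545, -0.567, 0.625], [-0.004, -0.723, -0.691, 0.892], [0.0, 0.0, 0.0, 1.0]]
```

View pics/scene0.png

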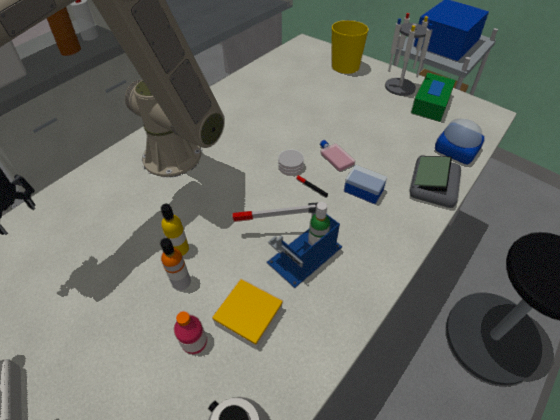

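View pics/side0.png

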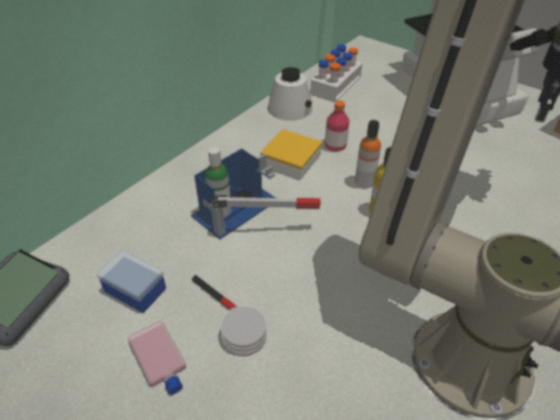

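Scene view: the candidates for the loose cylinder are orange-shouldered with a black cap at (174,262), yellow decoy at (175,230) and pink bottle with orange cap at (190,335). I choose the one at (174,262). The rack is at (305,250): stowed cylinder in the hinge-side (left) bay, right bay empty, and the red handle at (243,215) in scene, (308,203) in side.

```bash
cat > m.py <<'E'
from h import *
L=lambda n:pickle.load(open(f'pics/{n}.pkl','rb'))
if __name__=='__main__':
  for n in('scene','side'):
    d=L(n);P=cloud(d);h=cv2.cvtColor(d['img'],cv2.COLOR_RGB2HSV);H,S,V=[h[...,i].astype(int) for i in range(3)]
    x,y,z=P[...,0],P[...,1],P[...,2]
    ok=(z>-.02)&(z<.3)&(x>.2)&(x<.9)&(abs(y)<.6)
    def rep(t,m):
        m=(m&ok).astype(np.uint8); c,l,s,ce=cv2.connectedComponentsWithStats(m)
        for i in range(1,c):
            if s[i,4]>25: q=P[l==i]; print(n,t,s[i,4],ce[i].round(),'med',np.median(q,0).round(3),'lo',np.percentile(q,3,0).round(3),'hi',np.percentile(q,97,0).round(3))
    rep('orange',(H>4)&(H<=16)&(S>150)&(V>90))
    rep('red',((H<4)|(H>176))&(S>170)&(V>90))
    rep('yellow',(H>17)&(H<32)&(S>150)&(V>90))
    rep('green',(H>45)&(H<80)&(S>90))
    rep('blue',(H>100)&(H<125)&(S>130)&(V>40))
    rep('black-hi',(V<50)&(z>.15))
    rep('white-hi',(V>110)&(S<60)&(z>.165)&(z<.23))
  a=L('scene')['img'][190:310,130:370];b=L('side')['img'][110:250,180:440]
  a=cv2.resize(a,(780,390),interpolation=2)
  cv2.imwrite('pics/c1.png',a[:,:,::-1]);cv2.imwrite('pics/c2.png',cv2.resize(b,(780,420),interpolation=2)[:,:,::-1])
E
python3 m.py
```

```text
scene orange 216 [171. 259.] med [ 0.458 -0.351  0.144] lo [ 0.433 -0.365  0.129] hi [ 0.471 -0.32   0.153]
scene orange 153 [183. 318.] med [ 0.607 -0.44   0.15 ] lo [ 0.592 -0.452  0.138] hi [ 0.618 -0.425  0.153]
scene red 30 [301. 179.] med [0.466 0.196 0.015] lo [0.451 0.19  0.01 ] hi [0.481 0.204 0.02 ]
scene red 89 [242. 214.] med [ 0.469 -0.098  0.102] lo [ 0.449 -0.118  0.096] hi [ 0.49  -0.08   0.106]
scene yellow 296 [171. 227.] med [ 0.371 -0.279  0.137] lo [ 0.346 -0.294  0.102] hi [ 0.382 -0.25   0.152]
scene yellow 66 [181. 249.] med [ 0.381 -0.275  0.039] lo [ 0.372 -0.287  0.011] hi [ 0.383 -0.265  0.058]
scene yellow 2480 [247. 311.] med [ 0.671 -0.3    0.052] lo [ 0.606 -0.361  0.048] hi [ 0.732 -0.234  0.056]
scene green 191 [320. 223.] med [ 0.688 -0.019  0.15 ] lo [ 0.659 -0.031  0.137] hi [0.703 0.007 0.158]
scene blue 309 [362. 193.] med [0.672 0.26  0.027] lo [0.613 0.25  0.009] hi [0.722 0.29  0.046]
scene blue 1963 [306. 255.] med [ 0.702 -0.072  0.04 ] lo [ 0.607 -0.136  0.004] hi [0.72 0.03 0.13]
scene black-hi 505 [212. 129.] med [0.249 0.016 0.239] lo [
[... 899 characters left out ...]
w 77 [379. 175.] med [ 0.363 -0.242  0.138] lo [ 0.357 -0.256  0.107] hi [ 0.369 -0.237  0.152]
side green 196 [217. 173.] med [0.662 0.007 0.149] lo [ 0.652 -0.019  0.139] hi [0.685 0.02  0.158]
side blue 285 [240. 217.] med [ 0.623 -0.021  0.006] lo [ 0.606 -0.066  0.002] hi [0.64  0.021 0.009]
side blue 427 [137. 296.] med [0.603 0.326 0.028] lo [0.596 0.263 0.014] hi [0.695 0.342 0.043]
side blue 168 [173. 385.] med [0.415 0.405 0.026] lo [0.408 0.393 0.012] hi [0.427 0.415 0.031]
side black-hi 78 [372. 130.] med [ 0.438 -0.33   0.186] lo [ 0.432 -0.337  0.169] hi [ 0.446 -0.325  0.202]
side white-hi 215 [214. 155.] med [0.671 0.002 0.196] lo [ 0.663 -0.015  0.172] hi [0.687 0.009 0.209]
```

View pics/c1.png

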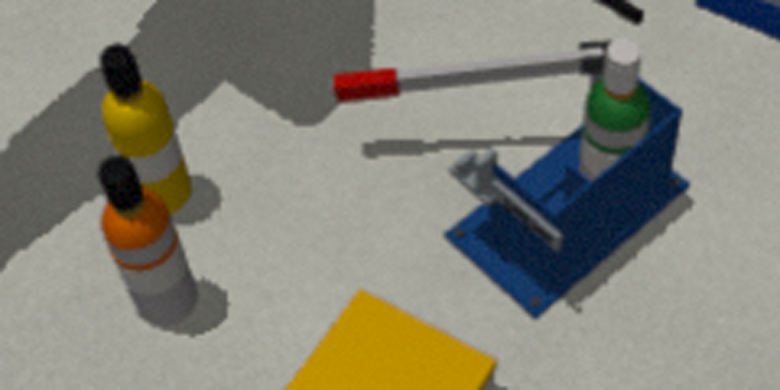

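The crop confirms the choice: orange shoulder, black cap, at crop (140,240). The yellow one is at (145,130). The keeper, with its notch, is at crop (475,165).

Run:
```python
from m import *
for n in('scene','side'):
    d=L(n);P=cloud(d);h=cv2.cvtColor(d['img'],cv2.COLOR_RGB2HSV);H,S,V=[h[...,i].astype(int) for i in range(3)]
    x,y,z=P[...,0],P[...,1],P[...,2]
    R=(x>.55)&(x<.8)&(y>-.2)&(y<.13)
    blue=(H>100)&(H<125)&(S>110)&R
    if n=='scene':
        q=P[blue&(z>.05)&(z<.12)]; print('back? sample n',len(q))
        m=cv2.fitLine(q[:,:2].astype(np.float32),cv2.DIST_HUBER,0,.001,.001).ravel(); print('back line',m.round(3),np.arctan2(m[1],m[0]))
        top=P[blue&(z>.122)]; print('top pts',top[np.argsort(top[:,1])][::8].round(3).tolist())
    b=P[(blue)&(z<.02)&(z>-.005)][:,:2]
    print(n,'base rect',cv2.minAreaRect((b*1000).astype(np.float32)))
    bar=P[(S<70)&(z>.08)&(z<.125)&(x>.44)&(x<.63)&(y>-.1)&(y<.1)]
    m=cv2.fitLine(bar[:,:2].astype(np.float32),cv2.DIST_HUBER,0,.001,.001).ravel(); print('bar',len(bar),m.round(3),np.percentile(bar,[2,98],axis=0).round(3).tolist())
    k=P[(S<90)&(V>60)&(z>.09)&(z<.16)&R&(y<-.1)]; print('keeper',len(k),k.min(0).round(3) if len(k) else 0,np.median(k,0).round(3),k.max(0).round(3))
```

```text
back? sample n 671
back line [ 0.161  0.987  0.707 -0.071] 1.4090214
top pts [[0.693, -0.125, 0.123], [0.688, -0.124, 0.122], [0.691, -0.122, 0.122], [0.669, -0.121, 0.129], [0.662, -0.12, 0.13], [0.658, -0.119, 0.13], [0.64, -0.118, 0.126], [0.638, -0.116, 0.127], [0.703, -0.113, 0.127], [0.704, -0.101, 0.124], [0.706, -0.091, 0.133], [0.705, -0.081, 0.13], [0.707, -0.07, 0.129], [0.709, -0.059, 0.124], [0.711, -0.044, 0.128], [0.711, -0.035, 0.131], [0.714, -0.02, 0.128], [0.715, -0.012, 0.124], [0.718, -0.002, 0.125], [0.717, 0.008, 0.134], [0.721, 0.022, 0.131], [0.687, 0.028, 0.133], [0.706, 0.03, 0.13], [0.688, 0.032, 0.131]]
scene base rect ((660.61328125, -41.493064880371094), (203.47756958007812, 117.74800872802734), 83.14386749267578)
bar 468 [ 0.735  0.678  0.566 -0.011] [[0.494, -0.077, 0.087], [0.627, 0.05, 0.122]]
keeper 262 [ 0.591 -0.133  0.092] [ 0.63  -0.124  0.111] [ 0.711 -0.107  0.147]
side base rect ((655.2431030273438, -40.29295349121094), (198.341796875, 112.08257293701172), 84.96295928955078)
bar 831 [0.724 0.69  0.586 0.019] [[0.488, -0.072, 0.083], [0.627, 0.063, 0.123]]
keeper 371 [ 0.591 -0.129  0.09 ] [ 0.627 -0.116  0.117] [ 0.706 -0.101  0.145]
```

Emit:
arm_command(series=[{"slide": [0,0,-0.5],"dr": [0,0,0],"fingers": 1},{"slide": [0,0,-0.5],"dr": [0,0,0],"fingers": 1}], grip_force=40)

```text
clock: 0.3
eef_pos: [0.1263, -0.5589, 0.3296]
eef_rot: [0.994, 0.111, 0.0, -0.004]
wrist_force: [-0.8, -1.3, 0.1]
width: 0.0854
finger_force: 0.0
```

Emit:
arm_command(series=[{"slide": [0.36,-0.143,0],"dr": [0,0,0],"fingers": 1},{"slide": [0.36,-0.143,0],"dr": [0,0,0],"fingers": 1},{"slide": [0.36,-0.143,0],"dr": [0,0,0],"fingers": 1},{"slide": [0.36,-0.143,0],"dr": [0,0,0],"fingers": 1},{"slide": [0.36,-0.143,0],"dr": [0,0,0],"fingers": 1}])

```text
clock: 0.8
eef_pos: [0.2873, -0.4505, 0.3309]
eef_rot: [0.994, 0.11, -0.0, -0.0]
wrist_force: [-0.1, 0.1, 0.1]
width: 0.0852
finger_force: 0.0
```

Emit:
arm_command(series=[{"slide": [0.36,-0.143,0],"dr": [0,0,0],"fingers": 1},{"slide": [0.36,-0.143,0],"dr": [0,0,0],"fingers": 1},{"slide": [0.36,-0.143,0],"dr": [0,0,0],"fingers": 1},{"slide": [0.36,-0.143,0],"dr": [0,0,0],"fingers": 1},{"slide": [0.36,-0.143,0],"dr": [0,0,0],"fingers": 1}])

```text
clock: 1.3
eef_pos: [0.4473, -0.341, 0.3309]
eef_rot: [0.994, 0.111, -0.0, -0.0]
wrist_force: [0.2, -0.9, 0.4]
width: 0.0854
finger_force: 0.0
```

```bash
cat >> h.py <<'E'
def togo(p,psi=None):
    "tool-axis shift (units of 100 mm) to bring TCP to p; current heading"
    o=get_obs(); from scipy.spatial.transform import Rotation as R
    r=R.from_quat(o['eef_rot']); m=r.as_matrix()
    print('t',round(float(o['clock']),2),'tcp',o['eef_pos'].round(4),'psi',round(np.arctan2(m[1,0],m[0,0]),4),'zaxis',m[:,2].round(3),'slide',(m.T@(np.array(p)-o['eef_pos'])*10).round(3),'F',o['wrist_force'].round(1),'w',round(float(o['width']),4))
E
python3 - <<'E'
from h import *
togo([.446,-.340,.165])
d=grab('wrist');save(d,'w0');P=cloud(d);h=cv2.cvtColor(d['img'],cv2.COLOR_RGB2HSV)
m=(h[...,2]<60)&(P[...,2]>.185)&(P[...,2]<.215)
c,l,s,ce=cv2.connectedComponentsWithStats(m.astype(np.uint8))
for i in range(1,c):
    if s[i,4]>60:
        q=P[l==i];pp=np.argwhere(l==i)[:,::-1];(cc,rr)=cv2.minEnclosingCircle(pp.astype(np.float32))
        print(s[i],q.mean(0).round(4),q.min(0).round(4),q.max(0).round(4),plane(d,[cc],.2).round(4),rr)
E
```

```text
t 1.3 tcp [ 0.4473 -0.341   0.3309] psi 0.2219 zaxis [-0.001  0.    -1.   ] slide [-0.009 -0.012  1.659] F [ 0.2 -0.9  0.4] w 0.0854
[ 259  174   37   40 1125] [ 0.4494 -0.3393  0.1981] [ 0.434  -0.3538  0.185 ] [ 0.462  -0.3257  0.2012] [[ 0.4499 -0.3387  0.2   ]] 19.660688400268555
[151 258  35  36 666] [ 0.3643 -0.2688  0.196 ] [ 0.3467 -0.2796  0.185 ] [ 0.3722 -0.2526  0.201 ] [[ 0.3635 -0.2675  0.2   ]] 18.1496639251709
```

View pics/w0.png

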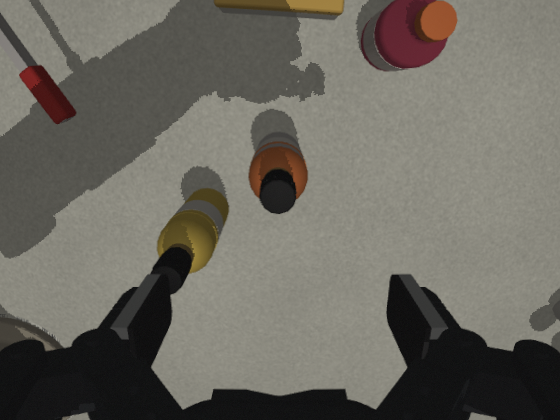

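The wrist view shows the orange cylinder's cap at (278,192), which is (0.449, -0.339), and the decoy's cap at (172,270), clear of the fingers. I descend and grip.

Emit:
arm_command(series=[{"slide": [0.02,-0.016,0.4],"dr": [0,0,0],"fingers": 1},{"slide": [0,0,0.4],"dr": [0,0,0],"fingers": 1},{"slide": [0,0,0.4],"dr": [0,0,0],"fingers": 1},{"slide": [0,0,0.3],"dr": [0,0,0],"fingers": 1},{"slide": [0,0,0.14],"dr": [0,0,0],"fingers": 1}])

```text
clock: 1.85
eef_pos: [0.446, -0.3386, 0.1634]
eef_rot: [0.994, 0.111, -0.002, -0.002]
wrist_force: [0.3, -0.0, 0.2]
width: 0.0852
finger_force: 0.0
```

Emit:
arm_command(series=[{"slide": [0,0,0],"dr": [0,0,0],"fingers": -1},{"slide": [0,0,0],"dr": [0,0,0],"fingers": -1},{"slide": [0,0,0],"dr": [0,0,0],"fingers": -1},{"slide": [0,0,0],"dr": [0,0,0],"fingers": -1},{"slide": [0,0,0],"dr": [0,0,0],"fingers": -1}], grip_force=50)

```text
clock: 2.35
eef_pos: [0.4484, -0.3407, 0.1688]
eef_rot: [0.994, 0.111, 0.001, 0.001]
wrist_force: [-0.1, 0.5, 4.7]
width: 0.0265
finger_force: 49.3
```

```bash
python3 -c "
from h import *
togo([.449,-.339,.165])"
```

```text
t 2.35 tcp [ 0.4484 -0.3407  0.1688] psi 0.2219 zaxis [ 0.002 -0.001 -1.   ] slide [ 0.009 -0.015  0.038] F [-0.1  0.5  4.7] w 0.0265
```

Emit:
arm_command(series=[{"slide": [0,0,-0.2],"dr": [0,0,0],"fingers": -1},{"slide": [0,0,-0.35],"dr": [0,0,-0.25],"fingers": -1},{"slide": [0,0,-0.4],"dr": [0,0,-0.25],"fingers": -1},{"slide": [0,0,-0.4],"dr": [0,0,-0.25],"fingers": -1},{"slide": [0,0,-0.3],"dr": [0,0,-0.25],"fingers": -1}])

```text
clock: 2.85
eef_pos: [0.4478, -0.3403, 0.3348]
eef_rot: [0.935, 0.356, 0.0, 0.001]
wrist_force: [0.9, -0.8, -3.8]
width: 0.0269
finger_force: 50.2
```

```bash
python3 -c "
from h import *
togo([.669,-.081,.333])"
```

```text
t 2.85 tcp [ 0.4478 -0.3403  0.3348] psi 0.727 zaxis [ 0.001 -0.002 -1.   ] slide [ 3.376 -0.468  0.017] F [ 0.9 -0.8 -3.8] w 0.0269
```

Emit:
arm_command(series=[{"slide": [0.2,-0.03,0],"dr": [0,0,0],"fingers": -1},{"slide": [0.35,-0.05,0],"dr": [0,0,0],"fingers": -1},{"slide": [0.4,-0.05,0],"dr": [0,0,0],"fingers": -1},{"slide": [0.4,-0.06,0],"dr": [0,0,0],"fingers": -1},{"slide": [0.4,-0.06,0],"dr": [0,0,0],"fingers": -1}])

```text
clock: 3.35
eef_pos: [0.5633, -0.2047, 0.332]
eef_rot: [0.936, 0.353, -0.0, -0.0]
wrist_force: [0.5, -0.1, -3.1]
width: 0.0266
finger_force: 50.1
```

Emit:
arm_command(series=[{"slide": [0.4,-0.06,0],"dr": [0,0,0],"fingers": -1},{"slide": [0.4,-0.06,0],"dr": [0,0,0],"fingers": -1},{"slide": [0.35,-0.05,0],"dr": [0,0,0],"fingers": -1},{"slide": [0.3,-0.03,0],"dr": [0,0,0],"fingers": -1},{"slide": [0.18,-0.02,0],"dr": [0,0,0],"fingers": -1}])

```text
clock: 3.85
eef_pos: [0.6716, -0.0793, 0.3312]
eef_rot: [0.935, 0.354, -0.0, -0.0]
wrist_force: [0.6, -0.2, -3.2]
width: 0.0267
finger_force: 50.1
```

Run:
```python
from h import *
togo([.669,-.081,.18])
togo([.669,-.081,.18])
d=grab('side');e=grab('scene')
a=cv2.resize(d['img'][90:250,160:320],(400,400));b=cv2.resize(e['img'][150:310,230:390],(400,400))
cv2.imwrite('pics/p1.png',np.hstack([a,b])[:,:,::-1])
for n,d in(('side',d),('scene',e)):
    P=cloud(d);h=cv2.cvtColor(d['img'],cv2.COLOR_RGB2HSV)
    m=(h[...,0]>4)&(h[...,0]<=16)&(h[...,1]>150)&(P[...,2]>.25)&(P[...,2]<.36)
    q=P[m];print(n,m.sum(),np.percentile(q,[3,97],axis=0).round(3))
```

```text
t 3.85 tcp [ 0.6716 -0.0793  0.3312] psi 0.7241 zaxis [-0.001  0.001 -1.   ] slide [-0.03  -0.003  1.512] F [ 0.6 -0.2 -3.2] w 0.0267
t 3.85 tcp [ 0.6716 -0.0793  0.3312] psi 0.7241 zaxis [-0.001  0.001 -1.   ] slide [-0.03  -0.003  1.512] F [ 0.6 -0.2 -3.2] w 0.0267
side 254 [[ 0.642 -0.093  0.294]
 [ 0.677 -0.056  0.315]]
scene 814 [[-0.84  -0.106  0.255]
 [ 0.694  0.129  0.355]]
```

View pics/p1.png

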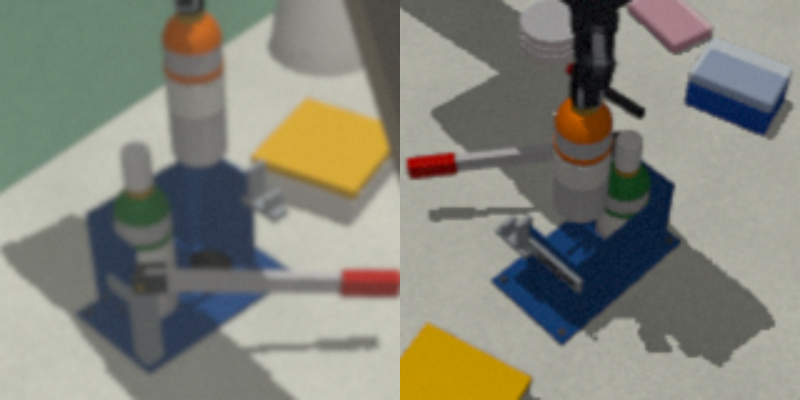

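Side and scene crops: the cylinder hangs upright above the empty bay, whose pad is visible at crop (210,262). I lower it.

Emit:
arm_command(series=[{"slide": [-0.03,0,0.3],"dr": [0,0,0],"fingers": -1},{"slide": [0,0,0.35],"dr": [0,0,0],"fingers": -1},{"slide": [0,0,0.35],"dr": [0,0,0],"fingers": -1},{"slide": [0,0,0.25],"dr": [0,0,0],"fingers": -1},{"slide": [0,0,0.15],"dr": [0,0,0],"fingers": -1}])

```text
clock: 4.45
eef_pos: [0.666, -0.0841, 0.189]
eef_rot: [0.936, 0.353, -0.002, -0.001]
wrist_force: [0.2, -0.1, -3.0]
width: 0.0265
finger_force: 50.0
```

Emit:
arm_command(series=[{"slide": [0,0,0.08],"dr": [0,0,0],"fingers": -1},{"slide": [0,0,0.04],"dr": [0,0,0],"fingers": -1},{"slide": [0,0,0.02],"dr": [0,0,0],"fingers": -1},{"slide": [0,0,0],"dr": [0,0,0],"fingers": -1}])

```text
clock: 4.85
eef_pos: [0.6692, -0.0844, 0.1815]
eef_rot: [0.936, 0.353, 0.002, 0.002]
wrist_force: [0.3, -0.1, -3.2]
width: 0.0267
finger_force: 51.1
```

```bash
python3 -c "
from h import *
togo([.669,-.081,.175])"
```

```text
t 4.85 tcp [ 0.6692 -0.0844  0.1815] psi 0.7214 zaxis [ 0.005 -0.001 -1.   ] slide [ 0.021 -0.027  0.065] F [ 0.3 -0.1 -3.2] w 0.0267
```

Emit:
arm_command(series=[{"slide": [0.01,-0.015,0.02],"dr": [0,0,0],"fingers": -1},{"slide": [0,0,0],"dr": [0,0,0],"fingers": -1}])

```text
clock: 5.05
eef_pos: [0.6681, -0.0823, 0.1769]
eef_rot: [0.936, 0.353, 0.0, 0.001]
wrist_force: [-0.5, 0.5, 3.0]
width: 0.0267
finger_force: 51.5
```

Emit:
arm_command(series=[{"slide": [0,0,0.02],"dr": [0,0,0],"fingers": -1},{"slide": [0,0,0],"dr": [0,0,0],"fingers": -1}])

```text
clock: 5.25
eef_pos: [0.6687, -0.0822, 0.1769]
eef_rot: [0.936, 0.353, 0.001, 0.001]
wrist_force: [-2.5, 0.4, 11.2]
width: 0.0266
finger_force: 52.8
```

Contact is made. I ease off, open partly and rise.

Emit:
arm_command(series=[{"slide": [0,0,-0.015],"dr": [0,0,0],"fingers": -1},{"slide": [0,0,0],"dr": [0,0,0],"fingers": 0.1},{"slide": [0,0,0],"dr": [0,0,0],"fingers": 0.1},{"slide": [0,0,0],"dr": [0,0,0],"fingers": 0.1},{"slide": [0,0,0],"dr": [0,0,0],"fingers": 0.1}])

```text
clock: 5.75
eef_pos: [0.6677, -0.0818, 0.1752]
eef_rot: [0.936, 0.353, -0.0, -0.0]
wrist_force: [-1.1, -0.5, 0.2]
width: 0.047
finger_force: 0.0
```

Emit:
arm_command(series=[{"slide": [0,0,-0.1],"dr": [0,0,0],"fingers": 0.1},{"slide": [0,0,-0.3],"dr": [0,0,0],"fingers": 0.1},{"slide": [0,0,-0.4],"dr": [0,0,0],"fingers": 0.1},{"slide": [0,0,-0.4],"dr": [0,0,0],"fingers": 0.1},{"slide": [0,0,-0.3],"dr": [0,0,0],"fingers": 0.1}])

```text
clock: 6.25
eef_pos: [0.6681, -0.0818, 0.3296]
eef_rot: [0.936, 0.353, 0.001, 0.001]
wrist_force: [0.8, 0.9, -0.2]
width: 0.0466
finger_force: 0.0
```

Run:
```python
from h import *
togo([.467,-.096,.325])
d=grab('wrist');e=grab('scene')
a=cv2.resize(d['img'],(400,300));b=cv2.resize(e['img'][170:320,220:420],(400,300))
cv2.imwrite('pics/p2.png',np.hstack([a,b])[:,:,::-1])
```

```text
t 6.25 tcp [ 0.6681 -0.0818  0.3296] psi 0.7218 zaxis [ 0.003 -0.001 -1.   ] slide [-1.603 -1.223  0.039] F [ 0.8  0.9 -0.2] w 0.0466
```

View pics/p2.png

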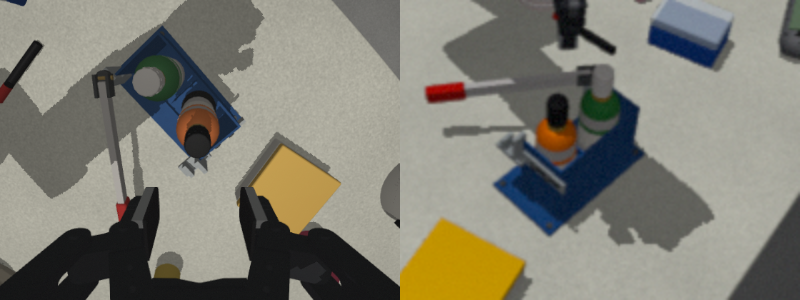

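Wrist and scene crops: the orange cylinder stands upright in its bay (scene half at (555,130)) next to the green one. Now to the handle.

Emit:
arm_command(series=[{"slide": [-0.3,-0.23,0],"dr": [0,0,0],"fingers": 0.4},{"slide": [-0.33,-0.25,0],"dr": [0,0,0],"fingers": 0.4},{"slide": [-0.33,-0.25,0],"dr": [0,0,0],"fingers": 0.4},{"slide": [-0.33,-0.25,0],"dr": [0,0,0],"fingers": 0.4},{"slide": [-0.31,-0.24,0],"dr": [0,0,0],"fingers": 0.4}])

```text
clock: 6.85
eef_pos: [0.4651, -0.0958, 0.3253]
eef_rot: [0.936, 0.353, -0.0, -0.0]
wrist_force: [0.3, 0.1, 1.0]
width: 0.0597
finger_force: 0.0
```

Run:
```python
from h import *
togo([.467,-.096,.1])
d=grab('wrist');P=cloud(d);h=cv2.cvtColor(d['img'],cv2.COLOR_RGB2HSV)
z=P[...,2]
m=((h[...,0]<5)|(h[...,0]>174))&(h[...,1]>150)&(h[...,2]>60)&(z>.07)&(z<.12)
r=cv2.minAreaRect(np.argwhere(m)[:,::-1].astype(np.float32));q=P[m&(z>.085)]
print('rect',r,m.sum(),'z',np.percentile(q[:,2],[5,50,95]),'med',np.median(q,0),plane(d,[r[0]],np.median(q[:,2])))
f=cv2.fitLine(q[:,:2].astype(np.float32),cv2.DIST_L2,0,.001,.001).ravel();print('dir',f.round(4))
bar=(h[...,1]<70)&(z>.085)&(z<.13)&(P[...,0]<.6)&(P[...,0]>.48)&(P[...,1]<.04)&(P[...,1]>-.1)
g=cv2.fitLine(P[bar][:,:2].astype(np.float32),cv2.DIST_HUBER,0,.001,.001).ravel();print('bar',bar.sum(),g.round(4))
for s in('scene','side'):
    d=grab(s);P=cloud(d);z=P[...,2];h=cv2.cvtColor(d['img'],cv2.COLOR_RGB2HSV)
    k=(z>.1)&(z<.15)&(P[...,0]>.55)&(P[...,0]<.66)&(P[...,1]<-.09)&(P[...,1]>-.16)&(h[...,1]<90)
    q=P[k]; R=np.array([[np.cos(.122),-np.sin(.122)],[np.sin(.122),np.cos(.122)]])
    rk=(q[:,:2]-[.6735,-.043])@R.T
    t=np.c_[rk,q[:,2]];t=t[np.argsort(t[:,0])];print(s,len(t));print((t[::max(1,len(t)//25)]*1000).round().astype(int).tolist())
```

```text
t 6.85 tcp [ 0.4651 -0.0958  0.3253] psi 0.7219 zaxis [-0.001 -0.    -1.   ] slide [0.014 0.015 2.253] F [0.3 0.1 1. ] w 0.0597
rect ((415.50677490234375, 217.01559448242188), (322.74285888671875, 58.917030334472656), 21.54578971862793) 1099 z [0.09456024 0.09979969 0.10278576] med [ 0.47484612 -0.09731938  0.09979969] [[ 0.52296023 -0.23518275  0.09979969]]
dir [ 0.3222 -0.9467  0.4848 -0.1327]
bar 1542 [ 0.7368  0.6761  0.5377 -0.0334]
scene 193
[[-72, -87, 101], [-63, -87, 115], [-60, -74, 119], [-58, -80, 108], [-58, -88, 106], [-57, -88, 103], [-57, -74, 118], [-50, -88, 101], [-39, -79, 140], [-37, -92, 118], [-36, -86, 140], [-35, -88, 106], [-34, -84, 113], [-34, -81, 120], [-33, -85, 110], [-33, -78, 131], [-33, -93, 114], [-32, -78, 123], [-31, -88, 101], [-29, -82, 107], [-25, -78, 111], [-23, -80, 110], [-21, -82, 110], [-17, -82, 106], [-13, -83, 115], [-10, -78, 112], [-7, -81, 114], [-6, -71, 133]]
side 271
[[-74, -80, 103], [-66, -81, 101], [-64, -87, 113], [-62, -92, 109], [-61, -86, 118], [-61, -76, 114], [-60, -80, 114], [-56, -77, 117], [-49, -73, 102], [-41, -81, 103], [-39, -87, 144], [-39, -83, 104], [-39, -90, 122], [-38, -77, 113], [-38, -80, 111], [-37, -85, 118], [-36, -92, 113], [-36, -83, 128], [-35, -84, 137], [-34, -77, 111], [-31, -84, 141], [-29, -75, 132], [-28, -76, 115], [-25, -75, 110], [-22, -62, 147], [-17, -76, 127], [-15, -75, 130], [-9, -76, 133]]
```

```bash
cat >> h.py <<'E'
from scipy.spatial.transform import Rotation as R
HI=np.array([.6293,.0512,.110]); TH=-.122
def target(sw,li,L=.225,up=0.):
    # bar-aligned tool: x towards hinge, z down, y across
    psi=np.pi/2+TH-sw
    Rz=np.array([[np.cos(psi),np.sin(psi),0],[np.sin(psi),-np.cos(psi),0],[0,0,-1.]])
    M=Rz@R.from_rotvec([0,-li,0]).as_matrix()
    return HI+M@np.array([-L,0,.019-up]),M
def plan(poses,start=None):
    o=get_obs(); p,M=(o['eef_pos'],R.from_quat(o['eef_rot']).as_matrix()) if start is None else start
    for q,N in poses:
        print('slide',(M.T@(q-p)*10).round(3).tolist(),'dr',(R.from_matrix(M.T@N).as_rotvec()*2).round(3).tolist()); p,M=q,N
def where():
    o=get_obs();M=R.from_quat(o['eef_rot']).as_matrix();g=o['eef_pos']-.019*M[:,2]-HI
    print('t',round(float(o['clock']),2),'swing',round(np.arctan2(-g[0],-g[1])+TH,4),'lift',round(np.arctan2(g[2],np.hypot(g[0],g[1])),4),'L',round(np.linalg.norm(g),4),'F',o['wrist_force'].round(1),'T',o['wrist_torque'].round(2),'w',round(float(o['width']),4))
E
python3 - <<'E'
from h import *
sw=np.pi/2+TH-.7425; print('swing0',sw)
where(); plan([target(sw,-.1,up=.1),target(sw,-.1,up=.0)])
print('lift');plan([target(sw,-.1+.054*i) for i in range(1,6)],target(sw,-.1))
E
```

```text
swing0 0.7062963267948966
t 7.0 swing 0.7191 lift 0.8181 L 0.3223 F [ 0.9 -0.1  0.1] T [ 0.01 -0.   -0.03] w 0.0596
slide [-0.116, 0.03, 1.581] dr [0.003, 0.2, -0.044]
slide [-0.0, -0.0, 1.0] dr [0.0, 0.0, 0.0]
lift
slide [-0.007, -0.0, -0.122] dr [-0.0, -0.108, 0.0]
slide [-0.007, -0.0, -0.122] dr [-0.0, -0.108, -0.0]
slide [-0.007, 0.0, -0.122] dr [-0.0, -0.108, 0.0]
slide [-0.007, 0.0, -0.122] dr [0.0, -0.108, -0.0]
slide [-0.007, -0.0, -0.122] dr [0.0, -0.108, 0.0]
```

Emit:
arm_command(series=[{"slide": [-0.03,0.01,0.4],"dr": [0,0,-0.01],"fingers": 0.4},{"slide": [-0.03,0.01,0.4],"dr": [0,0,-0.01],"fingers": 0.4},{"slide": [-0.03,0.01,0.4],"dr": [0,0,-0.01],"fingers": 0.4},{"slide": [-0.026,0,0.381],"dr": [0,0.2,-0.014],"fingers": 0.4},{"slide": [0,0,0],"dr": [0,0,0],"fingers": 0.4}])

```text
clock: 7.5
eef_pos: [0.4537, -0.1034, 0.1599]
eef_rot: [0.931, 0.362, 0.042, -0.024]
wrist_force: [-2.2, 0.9, 0.2]
width: 0.0595
finger_force: 0.0
```

Run:
```python
from h import *
sw=.7063
where(); plan([target(sw,-.1,up=.0)])
d=grab('wrist');save(d,'w2')
```

```text
t 7.5 swing 0.7258 lift 0.2841 L 0.2456 F [-2.2  0.9  0.2] T [-0.1   0.17 -0.03] w 0.0595
slide [0.032, 0.062, 0.919] dr [-0.029, 0.01, -0.003]
```

View pics/w2.png

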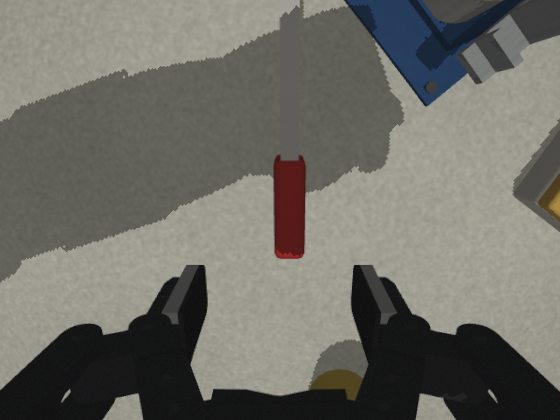

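The wrist view shows the red handle at (289,207) between the fingers and lined up with them, about 5 mm off along tool y. I lower and grip.

Emit:
arm_command(series=[{"slide": [0.03,0.055,0.3],"dr": [0,0,0],"fingers": 0.4},{"slide": [0,0,0.35],"dr": [0,0,0],"fingers": 0.4},{"slide": [0,0,0.26],"dr": [0,0,0],"fingers": 0.4},{"slide": [0,0,0],"dr": [0,0,0],"fingers": 0.4}], grip_force=30)

```text
clock: 7.95
eef_pos: [0.4748, -0.1019, 0.0771]
eef_rot: [0.93, 0.363, 0.046, -0.018]
wrist_force: [-0.2, -0.2, 1.0]
width: 0.0598
finger_force: 0.0
```

Emit:
arm_command(series=[{"slide": [0,0,0],"dr": [0,0,0],"fingers": -1},{"slide": [0,0,0],"dr": [0,0,0],"fingers": -1},{"slide": [0,0,0],"dr": [0,0,0],"fingers": -1},{"slide": [0,0,0],"dr": [0,0,0],"fingers": -1},{"slide": [0,0,0],"dr": [0,0,0],"fingers": -1}])

```text
clock: 8.45
eef_pos: [0.4742, -0.1016, 0.0784]
eef_rot: [0.93, 0.363, 0.048, -0.018]
wrist_force: [1.4, 4.9, 0.9]
width: 0.0179
finger_force: 28.9
```

Run:
```python
from h import *
where();togo([.4,0,0])
```

```text
t 8.45 swing 0.6715 lift -0.0575 L 0.22 F [1.4 4.9 0.9] T [ 0.75 -0.42  0.31] w 0.0179
t 8.45 tcp [ 0.4742 -0.1016  0.0784] psi 0.7447 zaxis [ 0.076  0.068 -0.995] slide [ 0.062 -1.251  0.793] F [1.4 4.9 0.9] w 0.0179
```

Emit:
arm_command(series=[{"slide": [-0.007,0,-0.122],"dr": [0,-0.108,-0.03],"fingers": -1},{"slide": [-0.007,0,-0.122],"dr": [0,-0.108,0],"fingers": -1},{"slide": [-0.007,0,-0.122],"dr": [0,-0.108,0],"fingers": -1},{"slide": [-0.007,0,-0.122],"dr": [0,-0.108,0],"fingers": -1},{"slide": [-0.007,0,-0.122],"dr": [0,-0.108,0],"fingers": -1}])

```text
clock: 8.95
eef_pos: [0.4733, -0.1017, 0.1388]
eef_rot: [0.925, 0.37, -0.076, 0.031]
wrist_force: [8.7, 10.9, -5.7]
width: 0.0168
finger_force: 29.9
```

```bash
python3 - <<'E'
from h import *
where()
d=grab('scene');P=cloud(d);h=cv2.cvtColor(d['img'],cv2.COLOR_RGB2HSV);z=P[...,2]
bar=(h[...,1]<70)&(z>.1)&(z<.17)&(P[...,0]<.6)&(P[...,0]>.51)&(P[...,1]<.04)&(P[...,1]>-.06)
q=P[bar];g=cv2.fitLine(q.astype(np.float32),cv2.DIST_HUBER,0,.001,.001).ravel();print('bar',bar.sum(),g.round(4),'lift',-g[2]/np.hypot(g[0],g[1])*np.sign(g[0]))
o=get_obs();s=where
print('swing plan')
import sys
E
python3 - <<'E'
from h import *
s=np.linspace(.68,.10,9); P=[target(x,.17,.22) for x in s]; plan(P[1:],P[0])
E
```

```text
t 8.95 swing 0.6735 lift 0.2173 L 0.2205 F [ 8.7 10.9 -5.7] T [ 2.31 -1.97  0.29] w 0.0168
bar 280 [ 0.7075  0.6859 -0.1705  0.5594 -0.02    0.1298] lift 0.17302448
swing plan
slide [0.006, 0.159, -0.001] dr [-0.025, 0.0, -0.143]
slide [0.006, 0.159, -0.001] dr [-0.025, 0.0, -0.143]
slide [0.006, 0.159, -0.001] dr [-0.025, 0.0, -0.143]
slide [0.006, 0.159, -0.001] dr [-0.025, 0.0, -0.143]
slide [0.006, 0.159, -0.001] dr [-0.025, 0.0, -0.143]
slide [0.006, 0.159, -0.001] dr [-0.025, 0.0, -0.143]
slide [0.006, 0.159, -0.001] dr [-0.025, 0.0, -0.143]
slide [0.006, 0.159, -0.001] dr [-0.025, 0.0, -0.143]
```

Emit:
arm_command(series=[{"slide": [0.02,0,0],"dr": [0,0,0],"fingers": -1},{"slide": [0.006,0.16,0],"dr": [-0.025,0,-0.143],"fingers": -1},{"slide": [0.006,0.16,0],"dr": [-0.025,0,-0.143],"fingers": -1},{"slide": [0.006,0.16,0],"dr": [-0.025,0,-0.143],"fingers": -1},{"slide": [0.006,0.16,0],"dr": [-0.025,0,-0.143],"fingers": -1}])

```text
clock: 9.5
eef_pos: [0.5233, -0.1399, 0.1367]
eef_rot: [0.862, 0.501, -0.071, 0.042]
wrist_force: [4.3, 11.3, -4.1]
width: 0.0173
finger_force: 30.0
```

Run:
```python
from h import *
where();togo([.4,0,0])
```

```text
t 9.5 swing 0.3842 lift 0.2079 L 0.2202 F [ 4.3 11.3 -4.1] T [ 2.59 -1.06  0.25] w 0.0173
t 9.5 tcp [ 0.5233 -0.1399  0.1367] psi 1.0531 zaxis [-0.081 -0.143 -0.986] slide [ 0.822 -1.764  1.248] F [ 4.3 11.3 -4.1] w 0.0173
```

Emit:
arm_command(series=[{"slide": [0.02,0,0],"dr": [0,0,0],"fingers": -1},{"slide": [0.008,0.16,0],"dr": [-0.025,0,-0.143],"fingers": -1},{"slide": [0.008,0.16,0],"dr": [-0.025,0,-0.143],"fingers": -1},{"slide": [0.008,0.16,0],"dr": [-0.025,0,-0.143],"fingers": -1},{"slide": [0.008,0.1,0],"dr": [-0.015,0,-0.09],"fingers": -1}])

```text
clock: 10.0
eef_pos: [0.5766, -0.1609, 0.1359]
eef_rot: [0.789, 0.609, -0.068, 0.052]
wrist_force: [-2.2, 2.2, -2.1]
width: 0.0172
finger_force: 30.2
```

Run:
```python
from h import *
where();togo([.4,0,0])
d=grab('scene')
e=grab('side')
a=cv2.resize(e['img'][120:240,180:340],(400,300));b=cv2.resize(d['img'][180:300,230:390],(400,300))
cv2.imwrite('pics/p3.png',np.hstack([a,b])[:,:,::-1])
for n,d in (('scene',d),('side',e)):
    P=cloud(d);h=cv2.cvtColor(d['img'],cv2.COLOR_RGB2HSV);z=P[...,2]
    c,s=np.cos(TH),np.sin(TH);X=P[...,:2]-HI[:2];rx=X[...,0]*c+X[...,1]*s;ry=-X[...,0]*s+X[...,1]*c
    m=(h[...,1]<70)&(z>.1)&(z<.18)&(ry<-.03)&(ry>-.15)&(rx>-.06)&(rx<.012)
    q=np.c_[rx[m],ry[m],z[m]]
    if m.sum()>30: g=cv2.fitLine(q.astype(np.float32),cv2.DIST_HUBER,0,.001,.001).ravel();g[:3]*=-np.sign(g[1]);print(n,m.sum(),g.round(3),'swing',np.arctan2(-g[0],-g[1]),'lift',g[2])
```

```text
t 10.0 swing 0.1212 lift 0.2045 L 0.2199 F [-2.2  2.2 -2.1] T [0.78 0.23 0.32] w 0.0172
t 10.0 tcp [ 0.5766 -0.1609  0.1359] psi 1.3146 zaxis [-0.044 -0.164 -0.985] slide [ 1.323 -2.116  1.153] F [-2.2  2.2 -2.1] w 0.0172
scene 232 [-0.12  -0.98   0.159 -0.009 -0.08   0.127] swing 0.12195065 lift 0.15906559
side 411 [-0.12  -0.985  0.122 -0.015 -0.093  0.13 ] swing 0.121176265 lift 0.122332685
```

View pics/p3.png

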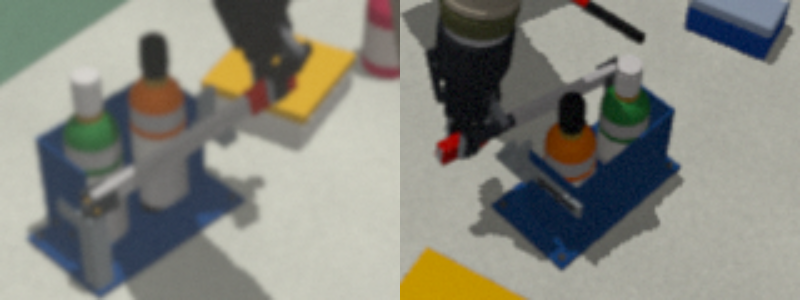

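Crops: the raised bar crosses in front of both cylinders, and its free end (side half, (270,95)) is above and in front of the keeper. I swing on in small steps and feel for the back stop.

Emit:
arm_command(series=[{"slide": [0.006,0.12,0],"dr": [-0.019,0,-0.108],"fingers": -1},{"slide": [0.006,0.12,0],"dr": [-0.019,0,-0.108],"fingers": -1},{"slide": [0,0,0],"dr": [0,0,0],"fingers": -1}])

```text
clock: 10.4
eef_pos: [0.6004, -0.1654, 0.1361]
eef_rot: [0.755, 0.65, -0.065, 0.056]
wrist_force: [-2.5, 1.7, -2.0]
width: 0.0179
finger_force: 31.0
```

Emit:
arm_command(series=[{"slide": [0.002,0.06,0],"dr": [-0.01,0,-0.054],"fingers": -1},{"slide": [0,0,0],"dr": [0,0,0],"fingers": -1}])

```text
clock: 10.6
eef_pos: [0.6065, -0.166, 0.1365]
eef_rot: [0.746, 0.66, -0.063, 0.057]
wrist_force: [-1.9, 2.3, -1.9]
width: 0.0176
finger_force: 31.0
```

```bash
python3 -c "
from h import *
where()"
```

```text
t 10.6 swing -0.0175 lift 0.2069 L 0.2199 F [-1.9  2.3 -1.9] T [0.78 0.48 0.49] w 0.0176
```

Emit:
arm_command(series=[{"slide": [0,0.03,0],"dr": [-0.005,0,-0.027],"fingers": -1},{"slide": [0,0,0],"dr": [0,0,0],"fingers": -1}])

```text
clock: 10.8
eef_pos: [0.6098, -0.1663, 0.1366]
eef_rot: [0.741, 0.666, -0.063, 0.058]
wrist_force: [-2.7, 3.8, -2.1]
width: 0.0177
finger_force: 31.3
```

Emit:
arm_command(series=[{"slide": [0,0.03,0],"dr": [-0.005,0,-0.027],"fingers": -1},{"slide": [0,0,0],"dr": [0,0,0],"fingers": -1}])

```text
clock: 11.0
eef_pos: [0.6131, -0.1666, 0.1366]
eef_rot: [0.737, 0.671, -0.062, 0.059]
wrist_force: [-2.8, 3.6, -1.8]
width: 0.0169
finger_force: 31.6
```

```bash
python3 -c "
from h import *
where()"
```

```text
t 11.0 swing -0.0478 lift 0.2077 L 0.2199 F [-2.8  3.6 -1.8] T [1.02 0.57 0.5 ] w 0.0169
```

Emit:
arm_command(series=[{"slide": [0,0.025,0],"dr": [-0.004,0,-0.022],"fingers": -1},{"slide": [0,0,0],"dr": [0,0,0],"fingers": -1}])

```text
clock: 11.2
eef_pos: [0.6157, -0.1668, 0.1366]
eef_rot: [0.733, 0.675, -0.062, 0.059]
wrist_force: [-2.7, 4.3, -2.7]
width: 0.0173
finger_force: 31.8
```

Emit:
arm_command(series=[{"slide": [0,0.025,0],"dr": [-0.004,0,-0.022],"fingers": -1},{"slide": [0,0,0],"dr": [0,0,0],"fingers": -1}])

```text
clock: 11.4
eef_pos: [0.6179, -0.167, 0.1365]
eef_rot: [0.729, 0.679, -0.062, 0.059]
wrist_force: [-2.2, 5.2, -1.8]
width: 0.0173
finger_force: 31.5
```

```bash
python3 -c "
from h import *
where()"
```

```text
t 11.4 swing -0.07 lift 0.2073 L 0.2199 F [-2.2  5.2 -1.8] T [1.17 0.58 0.44] w 0.0173
```

Emit:
arm_command(series=[{"slide": [0,0.025,0],"dr": [-0.004,0,-0.022],"fingers": -1},{"slide": [0,0,0],"dr": [0,0,0],"fingers": -1}])

```text
clock: 11.6
eef_pos: [0.6182, -0.167, 0.1363]
eef_rot: [0.726, 0.683, -0.063, 0.058]
wrist_force: [-8.4, 5.6, 1.1]
width: 0.0172
finger_force: 29.9
```

Run:
```python
from h import *
where()
d=grab('wrist');e=grab('side');f=grab('scene')
a=cv2.resize(d['img'],(400,300));b=cv2.resize(e['img'][130:220,220:340],(400,300))
cv2.imwrite('pics/p4.png',np.hstack([a,b])[:,:,::-1])
for n,d in (('wrist',d),('side',e),('scene',f)):
    P=cloud(d);h=cv2.cvtColor(d['img'],cv2.COLOR_RGB2HSV);z=P[...,2]
    c,s=np.cos(TH),np.sin(TH);X=P[...,:2]-HI[:2];rx=X[...,0]*c+X[...,1]*s;ry=-X[...,0]*s+X[...,1]*c
    m=(h[...,1]<70)&(z>.1)&(z<.18)&(ry<-.03)&(ry>-.15)&(rx>-.02)&(rx<.022)
    q=np.c_[rx[m],ry[m],z[m]]
    if m.sum()>30: g=cv2.fitLine(q.astype(np.float32),cv2.DIST_HUBER,0,.001,.001).ravel();g[:3]*=-np.sign(g[1]);print(n,m.sum(),g.round(3),'swing',np.arctan2(-g[0],-g[1]),'lift',g[2])
    k=(h[...,1]<90)&(z>.1)&(z<.15)&(ry<-.158)&(ry>-.185)&(rx>-.03)&(rx<.035)
    t=np.c_[rx[k],ry[k],z[k]]; t=t[np.argsort(t[:,0])]; print(n,len(t),(t[::max(1,len(t)//18)]*1000).round().astype(int).tolist())
```

```text
t 11.6 swing -0.0716 lift 0.2063 L 0.2199 F [-8.4  5.6  1.1] T [ 1.2   1.7  -0.02] w 0.0172
wrist 3905 [ 0.066 -0.988  0.141  0.011 -0.131  0.139] swing -0.06622504 lift 0.14109144
wrist 4870 [[-13, -167, 100], [-4, -168, 117], [-2, -161, 117], [0, -159, 112], [5, -162, 100], [10, -167, 145], [11, -172, 145], [12, -175, 145], [13, -178, 146], [15, -158, 143], [16, -184, 147], [17, -160, 143], [18, -171, 145], [19, -159, 132], [21, -159, 121], [22, -160, 142], [23, -159, 128], [24, -170, 142], [32, -176, 100]]
side 372 [ 0.067 -0.988  0.142  0.004 -0.098  0.13 ] swing -0.06763992 lift 0.14221819
side 183 [[-17, -177, 103], [-11, -180, 101], [-8, -172, 114], [-7, -181, 115], [-6, -171, 104], [-5, -175, 114], [-3, -173, 120], [1, -163, 114], [6, -175, 136], [7, -162, 137], [7, -159, 129], [8, -174, 148], [9, -178, 139], [11, -165, 104], [15, -166, 146], [16, -174, 102], [18, -165, 107], [19, -180, 110], [32, -165, 128]]
scene 123 [ 0.081 -0.986  0.149  0.006 -0.097  0.133] swing -0.082131 lift 0.1486808
scene 61 [[5, -168, 143], [7, -162, 143], [11, -169, 149], [11, -170, 146], [14, -173, 147], [18, -180, 107], [21, -179, 119], [21, -176, 107], [21, -180, 106], [22, -177, 118], [22, -177, 123], [23, -170, 108], [23, -178, 107], [24, -172, 115], [25, -165, 110], [27, -170, 102], [29, -176, 101], [30, -166, 112], [32, -171, 103], [33, -172, 101], [35, -167, 117]]
```

View pics/p4.png

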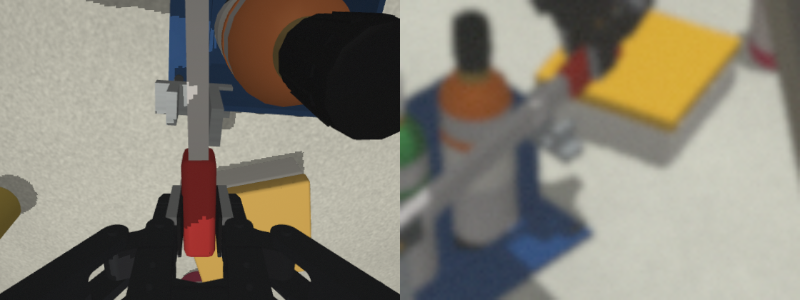

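Contact with the back stop at swing -0.072. The wrist half shows the bar at (200,110) against the stop, with the lip at (165,100) in front. I back off about 5 mm at the handle, then lower to level.

Emit:
arm_command(series=[{"slide": [0,-0.07,0],"dr": [0.011,0,0.06],"fingers": -1},{"slide": [0,0,0],"dr": [0,0,0],"fingers": -1}])

```text
clock: 11.95
eef_pos: [0.6129, -0.1666, 0.1366]
eef_rot: [0.736, 0.672, -0.062, 0.059]
wrist_force: [-2.4, 3.8, -2.4]
width: 0.0172
finger_force: 31.0
```

Run:
```python
from h import *
where()
P=[target(-.048,l,.22) for l in(.165,.12,.08,.04,0)]; plan(P[1:],P[0])
```

```text
t 11.95 swing -0.0471 lift 0.2077 L 0.2199 F [-2.4  3.8 -2.4] T [1.2  0.41 0.36] w 0.0172
slide [0.011, -0.0, 0.099] dr [-0.0, 0.09, -0.0]
slide [0.009, 0.0, 0.088] dr [0.0, 0.08, 0.0]
slide [0.009, -0.0, 0.088] dr [-0.0, 0.08, 0.0]
slide [0.009, 0.0, 0.088] dr [0.0, 0.08, -0.0]
```

Emit:
arm_command(series=[{"slide": [0.01,0,0.1],"dr": [0,0.09,0],"fingers": -1},{"slide": [0.009,0,0.088],"dr": [0,0.08,0],"fingers": -1},{"slide": [0,0,0],"dr": [0,0,0],"fingers": -1}])

```text
clock: 12.25
eef_pos: [0.6127, -0.1682, 0.1166]
eef_rot: [0.738, 0.673, -0.031, 0.029]
wrist_force: [-1.5, 5.7, -2.0]
width: 0.0169
finger_force: 31.0
```

Emit:
arm_command(series=[{"slide": [0.009,0,0.088],"dr": [0,0.08,0],"fingers": -1},{"slide": [0,0,0],"dr": [0,0,0],"fingers": -1}])

```text
clock: 12.45
eef_pos: [0.6129, -0.1682, 0.1082]
eef_rot: [0.739, 0.674, -0.017, 0.016]
wrist_force: [-2.1, 4.1, -2.2]
width: 0.0171
finger_force: 31.3
```

```bash
python3 -c "
from h import *
where()"
```

```text
t 12.45 swing -0.0474 lift 0.0784 L 0.2198 F [-2.1  4.1 -2.2] T [0.92 0.48 0.46] w 0.0171
```

Emit:
arm_command(series=[{"slide": [0.006,0,0.06],"dr": [0,0.055,0],"fingers": -1},{"slide": [0,0,0],"dr": [0,0,0],"fingers": -1}])

```text
clock: 12.65
eef_pos: [0.6144, -0.1682, 0.1041]
eef_rot: [0.739, 0.674, -0.005, 0.009]
wrist_force: [-2.6, 2.6, 2.2]
width: 0.0175
finger_force: 33.6
```

Emit:
arm_command(series=[{"slide": [0.002,0,0.02],"dr": [0,0.02,0],"fingers": -1},{"slide": [0,0,0],"dr": [0,0,0],"fingers": -1}])

```text
clock: 12.85
eef_pos: [0.6144, -0.1681, 0.1039]
eef_rot: [0.739, 0.674, -0.002, 0.006]
wrist_force: [-6.0, 4.4, 11.7]
width: 0.0174
finger_force: 34.8
```

```bash
python3 -c "
from h import *
where()"
```

```text
t 12.85 swing -0.0538 lift 0.0588 L 0.22 F [-6.   4.4 11.7] T [0.58 1.31 0.46] w 0.0174
```

Emit:
arm_command(series=[{"slide": [0,0,-0.02],"dr": [0,0,0],"fingers": -1},{"slide": [0,0,0],"dr": [0,0,0],"fingers": 0},{"slide": [0,0,0],"dr": [0,0,0],"fingers": 0},{"slide": [0,0,0],"dr": [0,0,0],"fingers": 0}])

```text
clock: 13.25
eef_pos: [0.6144, -0.168, 0.1032]
eef_rot: [0.739, 0.674, -0.002, 0.005]
wrist_force: [-0.8, -0.1, -0.4]
width: 0.0426
finger_force: 0.0
```

Emit:
arm_command(series=[{"slide": [0,0,-0.1],"dr": [0,0,0],"fingers": 0},{"slide": [-0.1,0,-0.4],"dr": [0,0,0],"fingers": 0},{"slide": [-0.3,0,-0.4],"dr": [0,0,0],"fingers": 0},{"slide": [-0.3,0,-0.4],"dr": [0,0,0],"fingers": 0},{"slide": [-0.3,0,-0.3],"dr": [0,0,0],"fingers": 0}])

```text
clock: 13.75
eef_pos: [0.6047, -0.2666, 0.268]
eef_rot: [0.738, 0.674, -0.002, 0.006]
wrist_force: [1.5, -0.0, -0.1]
width: 0.0426
finger_force: 0.0
```

Run:
```python
from h import *
where()
d=grab('wrist');e=grab('side');f=grab('scene')
a=cv2.resize(d['img'],(400,300));b=cv2.resize(e['img'][110:260,180:380],(400,300))
cv2.imwrite('pics/p5.png',np.hstack([a,b])[:,:,::-1])
for n,d in (('wrist',d),('side',e),('scene',f)):
    P=cloud(d);h=cv2.cvtColor(d['img'],cv2.COLOR_RGB2HSV);z=P[...,2]
    c,s=np.cos(TH),np.sin(TH);X=P[...,:2]-HI[:2];rx=X[...,0]*c+X[...,1]*s;ry=-X[...,0]*s+X[...,1]*c
    m=(h[...,1]<70)&(z>.112)&(z<.17)&(ry<-.03)&(ry>-.15)&(rx>-.02)&(rx<.022)
    q=np.c_[rx[m],ry[m],z[m]]
    if m.sum()>30: g=cv2.fitLine(q.astype(np.float32),cv2.DIST_HUBER,0,.001,.001).ravel();g[:3]*=-np.sign(g[1]);print(n,m.sum(),g.round(3),'swing',np.arctan2(-g[0],-g[1]),'lift',g[2])
    k=((h[...,0]<5)|(h[...,0]>174))&(h[...,1]>150)&(z>.08)&(z<.16)&(ry<-.18)&(ry>-.26)&(abs(rx)<.05)
    if k.sum()>20: print('handle',k.sum(),np.percentile(np.c_[rx[k],ry[k],z[k]],[3,50,97],axis=0).round(3).tolist())
```

```text
t 13.75 swing -0.0442 lift 0.5073 L 0.3644 F [ 1.5 -0.  -0.1] T [-0.   -0.01 -0.01] w 0.0426
handle 1989 [[0.005, -0.245, 0.12], [0.014, -0.217, 0.122], [0.022, -0.191, 0.124]]
side 242 [ 0.063 -0.998  0.011  0.003 -0.089  0.12 ] swing -0.06265083 lift 0.01086354
handle 78 [[0.001, -0.239, 0.109], [0.004, -0.214, 0.121], [0.01, -0.196, 0.127]]
scene 104 [ 0.05  -0.999  0.002  0.004 -0.096  0.119] swing -0.05034552 lift 0.0022821801
handle 167 [[0.005, -0.247, 0.105], [0.016, -0.221, 0.121], [0.021, -0.194, 0.126]]
```

View pics/p5.png

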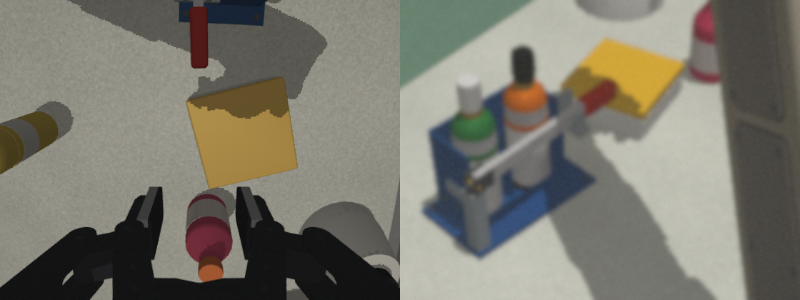

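The bar lies level: handle top at 122 mm where 123 mm is expected, swing about -0.05 in the notch. Both cylinders stand behind it, and the gripper is clear. I hand in the job.

```bash
python3 -c "
from plant import *
print(sign_off())"
```

```text
the job is handed in; nothing more can be done
None
```

The orange cylinder stands upright in the empty bay, the retaining bar lies level in the keeper notch in front of both cylinders, and the job was handed in at about 14 s of robot time.

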